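# Mount a sleeve between centres and ready the engraving pen over it

### The arm

A 6-joint arm with a two-finger parallel gripper is mounted at the origin on the work surface. World frame = base frame: x ahead of the robot, y to its left, z up, the work surface at z = 0. Lengths are in m, angles in degrees, forces in N, time in s.
With the tool pointing down it reaches from about 0.375 to 0.9 m from the base axis. Payload 3.1 kg.
Tool frame: the origin (TCP) lies at the very end of the fingers, on their centre line; the grasp point (between the pads) lies behind it (bot.grip_depth is the z of the grasp point in the tool frame, in m); z points along the fingers, y is the direction in which the jaws open and shut (so a half turn about z gives the same grasp; the last joint's range is limited). The gripper opens to 87 mm and grips with 3 to 60 N. Pads are 19 mm wide; open, the fingers measure 117 mm over their backs; the gripper's body (75 mm by 190 mm) begins 51 mm behind the grasp point.
Start: joints at [56.58, 30.224, 82.088, -0, 67.689, -10.227], TCP at [0.246, 0.574, 0.186] pointing down, gripper open.
Joint ranges: [-176.69, 176.69], [-43.24, 126.21], [12.49, 139.97], [-82, 262], [0, 151.66], [-163.58, 163.58]. Speed limits (degrees/s): [159.86, 159.86, 180, 180, 180, 180].

### API

Orientations are given as a 3x3 rotation matrix whose columns are the frame's x, y, z axes.
In Python, from rig import bot, vision gives the robot as it stands. The module is installed in compiled form; this text tells all that it offers.
- The arm moves only by the shell command python3 -m jog 'ROWS'. ROWS is JSON, a list of rows, each a list of 3 entries, a list of its own where there are three numbers: the shift along the tool's x, y, z in mm, then the turn, a rotation vector about the tool's x, y, z in degrees, then the closure, from 0 (fully open) to 1 (shut). In form: [[[dx, dy, dz], [wx, wy, wz], fingers], ...]. A call has 1 to 12 rows; each row is the pose to reach, as a shift and turn from the pose commanded when the call began, along the tool's axes at that moment; what a row does not reach only later rows make up. A row lasts 1/12 s, in which the tool goes at most 41.7 mm and 7.16 degrees, less where a joint would pass 70% of its speed; a pose out of reach is approached as far as the arm can. A call with a gripper value outside its range is refused whole. The fingers move at their own pace and stop on an object; the grip force is fixed at half the most. Time passes only in rows, so rows that repeat a pose let the fingers close. It gives the time, the measured TCP pose, the force and the opening at its end, in the units of the state.
- bot.read_state(): the state, without advancing time (a new reading comes with each control period).
- vision.capture(name): name is "scene" or "top" or "wrist"; returns the picture (384x512x3 uint8, red, green, blue); there is no depth.
- vision.camera_info(name): a dict with "intrinsics" (3x3 intrinsics, pixels), "camera_from_world" (4x4, takes a point from world to camera coordinates); the wrist camera has in their place "mount" (4x4, takes a point from camera to tool coordinates, whose origin is the TCP and whose axes are the flange's). Camera axes: x right, y up, looking along -z (the intrinsics and any distortion apply to the point x, -y, -z); pixel columns grow to the right and rows downward; lengths in m; the calibration is good to about 2 mm. A picture is of the moment at which its call begins: read the wrist's pose just before it. camera_info takes no time and is no camera call.
- bot.hand_in(): hands the job in, once; it reports no verdict.
The state is a dict: "time_s": time; "joint_positions": joint angles; "qvel": joint speeds; "tau": joint torques, N m; "position": TCP position; "tcp_rot": TCP orientation; "force": force on the tool from outside, world axes, zero at the start; "moment": the same for the moment, N m; "opening": opening from 0.0 (shut) to 1.0 (fully open).
Only numpy, scipy, OpenCV 4.12 (cv2) and the standard library are available. Lean on these libraries where they do the work, as an engineer would, in place of code of your own. Each camera call takes 0.05 s, during which the arm holds its last target. There are 200 camera calls.

### The job

Take the metal sleeve from its black cradle, lay it on the rests between the two centres of the bench fixture, slide the tailstock up until both cones sit snugly in the ends of the sleeve, and let go of it. Then draw the engraving pen out of its sloping holster, turn it upright with its point straight down, and finish while still holding it raised, the point about two centimetres above the middle of the sleeve and touching nothing. Leave the wrench, bin, brush and bolt where they are.

Things in the scene. Friction and masses are not known exactly. Their poses are not given: they have to be found in the camera images.
- sleeve: aluminium tube, 120 mm long, 26 mm outside and 16 mm inside diameter, about 0.11 kg. Origin at its centre (middle of its length, on its axis); its own y axis runs along the tube. It starts lying level on the two V rests of the cradle.
- cradle: black cradle fixed to the bench: floor slab 60 x 150 mm, 12 mm thick, with two V rests 16 mm thick centred at y = -45 and +45 mm in its frame, open between them (74 mm). Origin under its centre on the bench. The sleeve lies along its y axis with its centre about 45 mm above the bench.
- centres: grey bench-centres fixture, fixed to the bench; base 90 mm wide, 16 mm high, from y = -215 to +125 mm in its frame, with a 40 mm wide rail up to 24 mm height. Origin on the bench under the middle of a properly seated sleeve; the line of centres runs along its y axis, 75 mm above the bench. Fixed headstock at the +y end, sliding tailstock at the -y end, their cones facing each other.
- rests (a point): point midway between the fixture's two fixed V rests (12 mm thick, at y = -60 and +20 mm; 68 mm free between them for fingers, down to the rail) at the height of the axis of a sleeve lying on them, 73.5 mm: 1.5 mm below the line of centres (the cones lift it). V tops 73 mm high, 36 mm apart. The tailstock can push a sleeve along them to the headstock.
- head_tip (a point): point of the fixed headstock cone (pointing to -y), at y = +48 mm, z = 75 mm in the fixture's frame. Both cones are 18 mm long, 4 mm wide at the tip and 22 mm at the base, so each goes 12 mm into the bore of a seated sleeve.
- tail_tip (a point): point of the tailstock cone (pointing to +y); at y = -113 mm plus the joint value in the fixture's frame, z = 75 mm.
- tailstock (a joint): travel of the tailstock in m: 0 is fully back, it grows towards the headstock (+y of the fixture), end stop at 0.085. It starts between 0 and 0.02. With the sleeve seated on both cones it reads about 0.066 and cannot go farther. It slides against about 4 N of friction and stays where it is left; about 15 N more is plenty to seat the sleeve.
- tailstock_grip (a point): grip point on the tailstock's upright round steel post, 18 mm diameter, 40 mm tall, standing on top of the 56 x 44 mm tailstock block (block top 100 mm above the bench, post top 140 mm). The point lies on the post's axis, 125 mm above the bench.
- pen: cordless engraving pen, straight and round, 24 mm diameter, 170 mm long, about 0.16 kg, with a steel cone 34 mm long at the working end. Origin at its point; its own z axis runs from the point to the tail end. It starts in the holster, point down, leaning 35 degrees from vertical, with about 80 mm of its tail end sticking out.
- pen_tail (a point): centre of the pen's flat tail end, 170 mm from its point along the pen's z axis.
- holster: dark steel holster fixed to the bench: a square pocket (28 mm inside, 38 mm outside, 90 mm deep) sloping 35 degrees from vertical, its mouth facing up and towards -x of its frame, on a foot plate 130 x 76 mm. Origin on the bench below the pen's point, which is 22 mm above the bench; the pen's tail leans towards -x of this frame. Draw the pen out along its own axis, 90 mm or more.
- wrench: steel open-ended wrench lying on the bench near the robot (bystander).
- bin: small yellow open bin, 120 x 100 x 60 mm, holding nuts, beyond the holster (bystander).
- brush: wooden block brush, 50 x 160 x 36 mm, beyond the fixture (bystander).
- bolt: single hex bolt standing on its head, 60 mm tall, beyond the fixture (bystander).
Mind the look-alikes: they are no part of the job. Leave any purple or yellow look-alike of the sleeve alone. What is shaped like the pen but blue is not meant.

How it is judged (in metres and radians):
On the way, in this order (a step that is already met when the one before it is completed fails the run):
1. the sleeve sits between the centres, tailstock closed on it, and is let go (value of joint tailstock between 0.062 and 0.072 m and x of sleeve in the frame of centres between -0.004 and 0.004 m and y of sleeve in the frame of centres between -0.005 and 0.005 m and z of sleeve in the frame of centres between 0.071 and 0.079 m and angle between the y axis of sleeve and the y axis of centres, either way round below 0.05 rad and contact force between the fingers and sleeve below 0.2 N), for 0.3 s.
2. the pen is drawn clear of the holster and held up (height (world z) of pen above 0.09 m and contact force between pen and holster below 0.05 N and contact force between the fingers and pen above 1 N), for 0.2 s.
At the end, for the whole second after the job is handed in: Sleeve between the cones (tailstock 0.062-0.072; centre within 4 mm of the line, 5 mm along it; 0.05 rad), not touched by fingers. Pen held still, point down within 0.15 rad, point within 16 mm (level) of sleeve centre, 91-135 mm above the bench, touching nothing else (all of step 1 and angle between pen's own z axis and vertical below 0.15 rad and horizontal distance between pen and sleeve below 0.016 m and height (world z) of pen between 0.091 and 0.135 m and contact force between the fingers and pen above 1 N and contact force between pen and sleeve below 0.1 N and contact force between pen and holster below 0.1 N and contact force between pen and centres below 0.1 N and linear speed of pen below 0.03 m/s); the arm keeps its last pose, push and grip.
It fails at once if a bystander (wrench, bin, brush or bolt) is moved more than 30 mm (distance of any of wrench, bin, brush, bolt from where it was at the start of the episode above 0.03 m).
It also fails if it takes over 67 s, if anything falls off the work surface, if the arm or the gripper's body presses on something with over 40 N, if the wrist force passes 120 N, or if a joint passes its speed limit or range.

## Working session

There is one attempt and no reset: what is moved stays moved. The work goes in short steps, Python scripts to look and compute and a shell command to move; the robot and the scene stay as the last step left them, time stands still between calls to the robot, and variables do not carry over. Pictures are saved under pics/ and viewed, about 8 in all and at most 12, crops included, and the job is handed in when it is done.

```bash
mkdir -p pics; python3 - <<'E'
from rig import bot, vision
import cv2
s=bot.read_state(); print({k:s[k] for k in ('time_s','position','tcp_rot','opening')},bot.grip_depth)
for n in('scene','top'):
    im=vision.capture(n); cv2.imwrite(f'pics/{n}0.png',cv2.resize(im[:,:,::-1],(800,600),interpolation=cv2.INTER_CUBIC)); cv2.imwrite(f'pics/{n}0raw.png',im[:,:,::-1])
    print(n,vision.camera_info(n))
print(vision.camera_info('wrist'))
E
```

```text
{'time_s': 0.0, 'position': array([0.24567243, 0.57379922, 0.18536477]), 'tcp_rot': array([[-9.19179057e-01,  3.93838089e-01, -1.19192283e-03],
       [ 3.93839711e-01,  9.19177328e-01, -1.82266223e-03],
       [ 3.77754635e-04, -2.14477949e-03, -9.99997629e-01]]), 'opening': 0.9982629819025044} -0.0187
scene {'intrinsics': array([[358.20367157,   0.        , 251.55406567],
       [  0.        , 358.20367157, 190.96151821],
       [  0.        ,   0.        ,   1.        ]]), 'camera_from_world': array([[-0.32150275,  0.94690378, -0.00303384,  0.12897787],
       [-0.57859436, -0.19391219,  0.7922289 ,  0.2209938 ],
       [ 0.74957624,  0.25645913,  0.61021649, -1.36946632],
       [ 0.        ,  0.        ,  0.        ,  1.        ]])}
top {'intrinsics': array([[445.33112236,   0.        , 256.4621931 ],
       [  0.        , 445.33112236, 190.5539629 ],
       [  0.        ,   0.        ,   1.        ]]), 'camera_from_world': array([[ 0.01970077, -0.9996015 , -0.02021672,  0.04698137],
       [ 0.98758514,  0.0163041 ,  0.15623626, -0.52179488],
       [-0.15584439, -0.02304371,  0.98751279, -1.11571763],
       [ 0.        ,  0.        ,  0.        ,  1.        ]])}
{'intrinsics': array([[266.011635  ,   0.        , 252.76712779],
       [  0.        , 266.011635  , 193.24002614],
       [  0.        ,   0.        ,   1.        ]]), 'mount': array([[-9.88991368e-04,  9.70189576e-01,  2.42345227e-01,
         6.55233086e-02],
       [ 9.99998680e-01,  6.47128693e-04,  1.49023999e-03,
        -1.33106963e-04],
       [ 1.28898676e-03,  2.42346381e-01, -9.70188935e-01,
        -1.98038527e-01],
       [ 0.00000000e+00,  0.00000000e+00,  0.00000000e+00,
         1.00000000e+00]])}
```

View pics/top0.png

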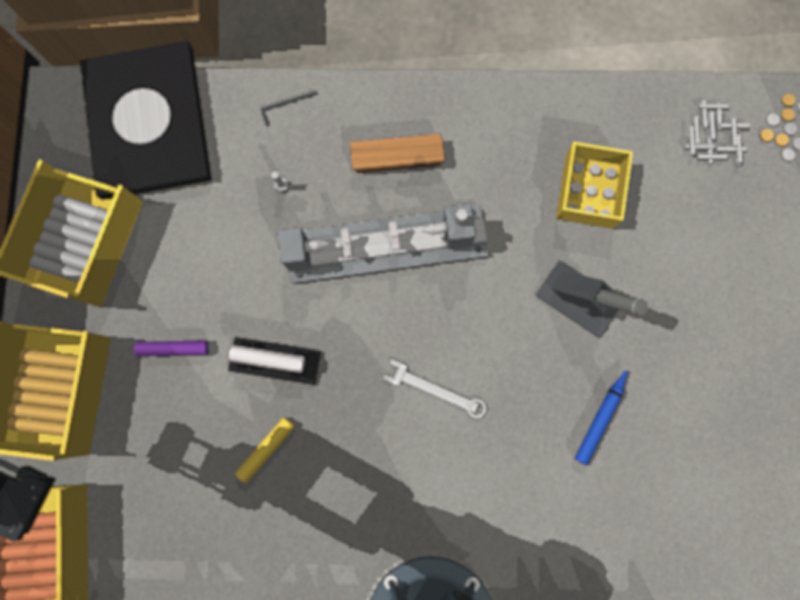

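View pics/scene0.png

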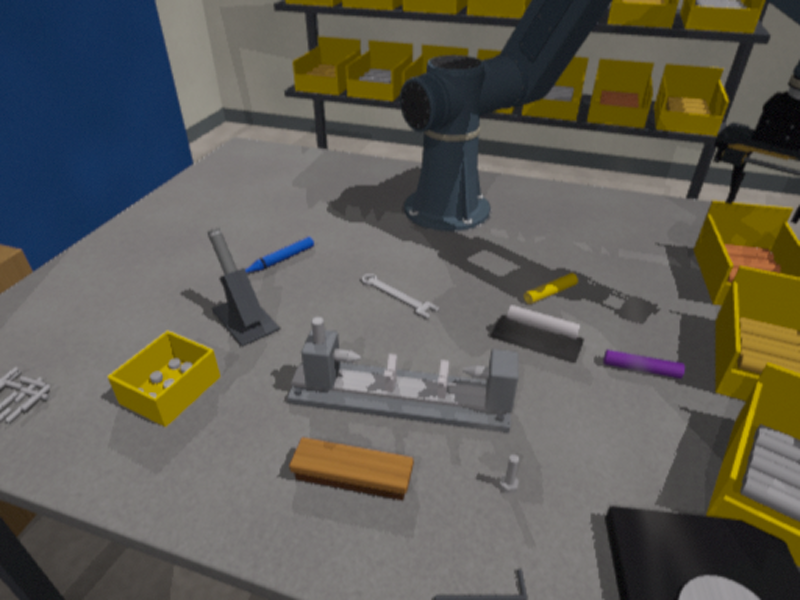

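The top view (shown at 1.5625×) shows these sleeve candidates:
- silver tube in the black cradle (267,358): chosen
- purple tube (171,348)
- yellow tube (265,450)
- tubes in the bins at (70,235)

The pen candidates are the grey one in the holster (625,302), which I chose, and the blue one (602,418). Next I'll take a close crop and coarse positions.

```bash
cat > h.py <<'E'
import numpy as np, cv2
from rig import bot, vision
from scipy.spatial.transform import Rotation as R
def cam(n):
    c=vision.camera_info(n); K=c['intrinsics']
    if n=='wrist':
        s=bot.read_state(); T=np.eye(4); T[:3,:3]=s['tcp_rot']; T[:3,3]=s['position']
        return K, np.linalg.inv(T@c['mount'])
    return K, c['camera_from_world']
def ray(KC,u,v):
    K,C=KC; d=np.array([(u-K[0,2])/K[0,0],-(v-K[1,2])/K[1,1],-1.])
    return -C[:3,:3].T@C[:3,3], C[:3,:3].T@d
def px(KC,u,v,z):
    o,d=ray(KC,u,v); return o+d*(z-o[2])/d[2]
def proj(KC,p):
    K,C=KC; q=C[:3,:3]@np.asarray(p)+C[:3,3]; return np.array([K[0,2]-K[0,0]*q[0]/q[2], K[1,2]+K[1,1]*q[1]/q[2]])
E
python3 - <<'E'
from h import *
im=cv2.imread('pics/top0raw.png')
a=cv2.resize(im[120:250,140:330],None,fx=4.2,fy=4.2,interpolation=cv2.INTER_CUBIC)
cv2.imwrite('pics/crop1.png',a)
t=cam('top');f=1/1.5625
for n,u,v,z in [('sl L',231,353,.05),('sl R',303,363,.05),('post',463,212,.14),('headblk',291,248,.1),('baseL',297,281,.016),('baseR',490,256,.016),('pen tail',643,307,.15),('wrench a',395,372,0),('wr b',480,408,0)]:
    print(n,px(t,u*f,v*f,z).round(3))
E
```

```text
sl L [0.423 0.332 0.05 ]
sl R [0.409 0.214 0.05 ]
post [ 0.641 -0.04   0.14 ]
headblk [0.589 0.232 0.1  ]
baseL [0.551 0.235 0.016]
baseR [ 0.6   -0.094  0.016]
pen tail [ 0.496 -0.308  0.15 ]
wrench a [0.4   0.065 0.   ]
wr b [ 0.342 -0.079  0.   ]
```

View pics/crop1.png

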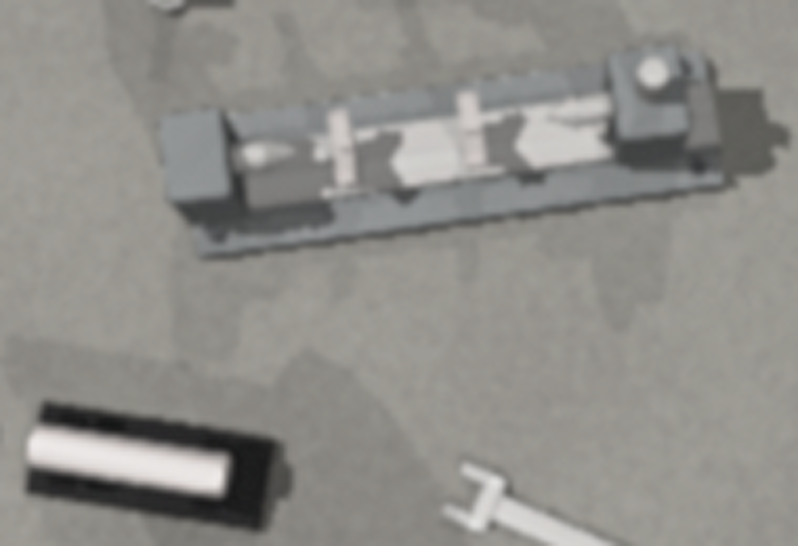

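The crop confirms the silver sleeve in the black cradle, with its ends at about (30,443) and (230,475) in the crop. The fixture's headstock is on the left, so its +y is roughly world +y, and the tailstock post is at (653,72). I'll move above the sleeve and look with the wrist camera.

```bash
cat >> h.py <<'E'
def down(head):  # tool pointing down, tool x at heading (deg)
    a=np.radians(head); x=np.array([np.cos(a),np.sin(a),0]); z=np.array([0,0,-1.]); return np.column_stack([x,np.cross(z,x),z])
def go(p,Rt):
    s=bot.read_state(); R0=s['tcp_rot']
    print('shift',(R0.T@(np.asarray(p)-s['position'])*1000).round(1),'turn',R.from_matrix(R0.T@Rt).as_rotvec(degrees=True).round(1))
E
python3 -c "
from h import *
go([.416,.273,.16],down(83.2))"
```

```text
shift [-275.  -209.4   25.8] turn [-0.1  0.1 73.6]
```

```bash
python3 -m jog '[[[-275,-209.4,0],[-0.1,0.1,73.6],0],[[-275,-209.4,10],[-0.1,0.1,73.6],0],[[-275,-209.4,25.8],[-0.1,0.1,73.6],0],[[-275,-209.4,25.8],[-0.1,0.1,73.6],0],[[-275,-209.4,25.8],[-0.1,0.1,73.6],0],[[-275,-209.4,25.8],[-0.1,0.1,73.6],0],[[-275,-209.4,25.8],[-0.1,0.1,73.6],0],[[-275,-209.4,25.8],[-0.1,0.1,73.6],0],[[-275,-209.4,25.8],[-0.1,0.1,73.6],0],[[-275,-209.4,25.8],[-0.1,0.1,73.6],0],[[-275,-209.4,25.8],[-0.1,0.1,73.6],0],[[-275,-209.4,25.8],[-0.1,0.1,73.6],0]]'
python3 - <<'E'
from h import *
import pickle
k=cam('wrist'); im=vision.capture('wrist')[:,:,::-1]
pickle.dump(k,open('k1.pkl','wb')); print(bot.read_state()['position'], bot.read_state()['tcp_rot'].round(3))
cv2.imwrite('pics/w1raw.png',im); cv2.imwrite('pics/w1.png',cv2.resize(im,(800,600),interpolation=cv2.INTER_CUBIC))
E
```

```text
time_s: 1.1
position: [0.4165, 0.2729, 0.1602]
tcp_rot: [[0.12, 0.993, -0.0], [0.993, -0.12, 0.002], [0.002, -0.001, -1.0]]
force: [0.0, 0.8, -0.2]
opening: 0.999
[0.41630647 0.27332504 0.16028477] [[ 0.118  0.993 -0.   ]
 [ 0.993 -0.118  0.002]
 [ 0.002 -0.    -1.   ]]
```

View pics/w1.png

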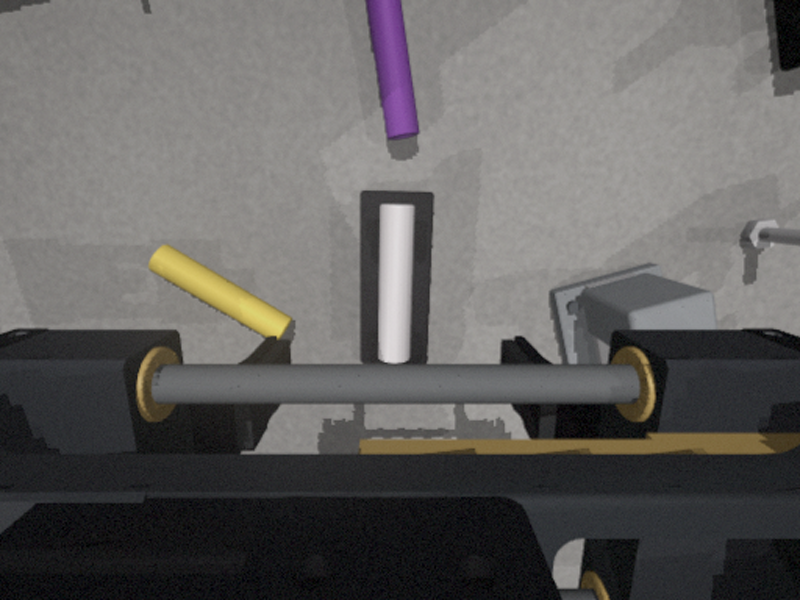

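The wrist view (1.5625×) shows the sleeve with its far end at about (397,205). Its axis passes through (394,350), and the near end is at about (395,361), right by the gripper's bar.

```bash
python3 - <<'E'
from h import *
import pickle
k=pickle.load(open('k1.pkl','rb'));f=1/1.5625
P=lambda u,v,z:px(k,u*f,v*f,z).round(4)
a=P(397,206,.056);b=P(394.5,350,.056);e=P(395,361,.05);print(a,b,e,np.degrees(np.arctan2(*(a-b)[1::-1])))
print('cradle',P(361,192,.04),P(433,193,.04),P(361,192,.012),P(433,193,.012))
t=cam('top')
print(px(t,231*f,353*f,.056),px(t,303*f,363*f,.056))
# crop1 coords: raw = 140+u/4.2, 120+v/4.2 ; 
Q=lambda u,v,z:px(t,140+u/4.2-.4,120+v/4.2-.4,z).round(4)
print('sl',Q(30,443,.055),Q(230,475,.055))
print('post',Q(653,72,.14),'headtip',Q(293,152,.075),'rests',Q(342,145,.06),Q(470,130,.06),'base',Q(205,255,.016),Q(722,185,.016),'headblk corners?',Q(168,115,.1))
E
```

```text
[0.4252 0.3323 0.056 ] [0.4103 0.225  0.056 ] [0.4093 0.2136 0.05  ] 82.09429250186466
cradle [0.4    0.3453 0.04  ] [0.4528 0.3381 0.04  ] [0.3978 0.346  0.012 ] [0.4553 0.3382 0.012 ]
[0.42284826 0.33089472 0.056     ] [0.40876836 0.21254614 0.056     ]
sl [0.425  0.3341 0.055 ] [0.4079 0.2115 0.055 ]
post [ 0.6385 -0.0366  0.14  ] headtip [0.6036 0.178  0.075 ] rests [0.6121 0.1498 0.06  ] [0.6228 0.0709 0.06  ] base [0.5496 0.2396 0.016 ] [ 0.6002 -0.0888  0.016 ] headblk corners? [0.6193 0.2504 0.1   ]
```

```bash
python3 -c "
from h import *
go([.417,.273,.026],down(82.3))"
```

```text
shift [ -0.5   0.8 134.3] turn [-0.  -0.1  0.9]
```

```bash
python3 -m jog '[[[-0.5,0.8,40],[0,-0.1,0.9],0],[[-0.5,0.8,80],[0,-0.1,0.9],0],[[-0.5,0.8,115],[0,-0.1,0.9],0],[[-0.5,0.8,134],[0,-0.1,0.9],0],[[-0.5,0.8,134],[0,-0.1,0.9],0],[[-0.5,0.8,134],[0,-0.1,0.9],1],[[-0.5,0.8,134],[0,-0.1,0.9],1],[[-0.5,0.8,134],[0,-0.1,0.9],1],[[-0.5,0.8,134],[0,-0.1,0.9],1],[[-0.5,0.8,134],[0,-0.1,0.9],1],[[-0.5,0.8,134],[0,-0.1,0.9],1],[[-0.5,0.8,134],[0,-0.1,0.9],1]]'
```

```text
time_s: 2.15
position: [0.4176, 0.2735, 0.0272]
tcp_rot: [[0.134, 0.991, 0.002], [0.991, -0.134, 0.001], [0.001, 0.001, -1.0]]
force: [-0.3, 0.2, 0.4]
opening: 0.556
```

```bash
python3 -m jog '[[[0,0,0],[0,0,0],1],[[0,0,0],[0,0,0],1],[[0,0,0],[0,0,0],1],[[0,0,0],[0,0,0],1],[[0,0,0],[0,0,0],1],[[0,0,0],[0,0,0],1],[[0,0,0],[0,0,0],1],[[0,0,0],[0,0,0],1]]'; python3 -c "
from h import *
go([.417,.273,.2],down(82.3))"
```

```text
time_s: 2.82
position: [0.4172, 0.2734, 0.0265]
tcp_rot: [[0.134, 0.991, 0.0], [0.991, -0.134, 0.0], [0.0, 0.0, -1.0]]
force: [1.0, -0.2, 0.4]
opening: 0.021
shift [-3.000e-01 -1.000e-01 -1.735e+02] turn [ 0. -0.  0.]
```

The fingers closed to 0.02, so it looks like a miss or a squeeze-out. I'll look.

```bash
python3 - <<'E'
from h import *
im=vision.capture('wrist')[:,:,::-1]; b=vision.capture('scene')[:,:,::-1]
cv2.imwrite('pics/w2.png',np.hstack([cv2.resize(im,(400,300)),cv2.resize(b[130:290,250:463],(400,300),interpolation=cv2.INTER_CUBIC)]))
E
```

```text
(no output)
```

View pics/w2.png

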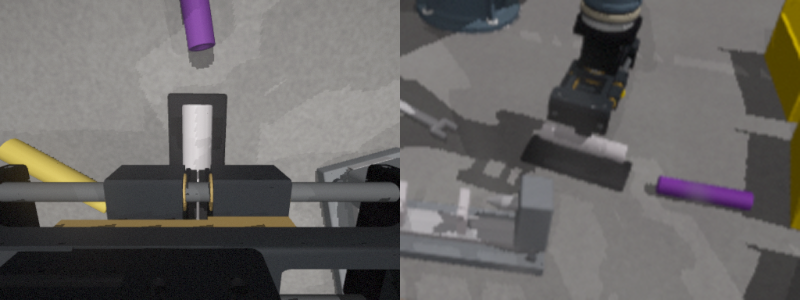

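```bash
python3 - <<'E'
from h import *
b=vision.capture('scene')[:,:,::-1]
k=cam('scene'); p=bot.read_state()['position']; print(proj(k,p),proj(k,p+[0,0,.0187]),proj(k,[.425,.333,.045]),proj(k,[.409,.213,.045]), bot.read_state()['opening'])
cv2.imwrite('pics/s2.png',cv2.resize(b[140:240,300:400],(600,600),interpolation=cv2.INTER_CUBIC))
E
```

```text
[345.18285436 210.31126456] [346.27574074 205.00797055] [368.98602313 211.51782779] [324.24530381 198.74214757] 0.0059330218169550576
```

View pics/s2.png

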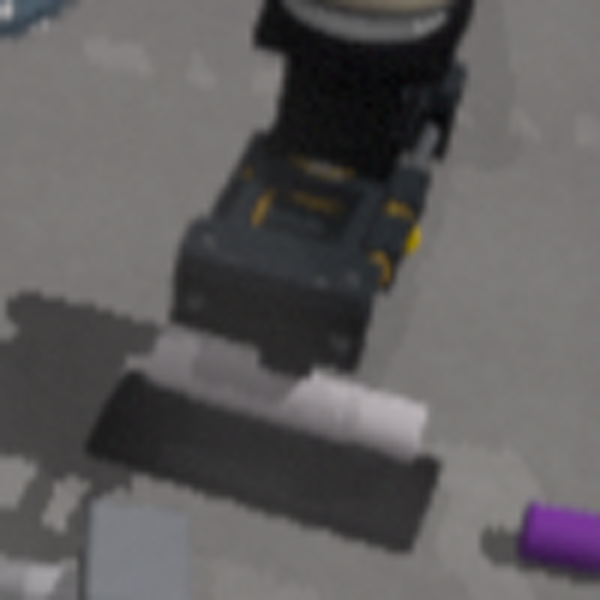

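```bash
python3 - <<'E'
from h import *
K=vision.camera_info('wrist')['intrinsics'];M=np.linalg.inv(vision.camera_info('wrist')['mount'])
for x in(-.0095,.0095):
  for y in(-.0435,-.0585,.0435):
    for z in(0,-.0187,-.05): print((x,y,z),(proj((K,M),[x,y,z])*1.5625).round())
im=vision.capture('wrist')[:,:,::-1]
k=cam('wrist');print(proj(k,[.425,.333,.05]),proj(k,[.409,.213,.05]),proj(k,[.417,.273,.058]))
cv2.imwrite('pics/w3.png',cv2.resize(im[120:290,150:360],None,fx=3.5,fy=3.5,interpolation=cv2.INTER_CUBIC))
print(bot.read_state())
E
```

```text
(-0.0095, -0.0435, 0) [309. 351.]
(-0.0095, -0.0435, -0.0187) [301. 365.]
(-0.0095, -0.0435, -0.05) [283. 396.]
(-0.0095, -0.0585, 0) [279. 351.]
(-0.0095, -0.0585, -0.0187) [268. 365.]
(-0.0095, -0.0585, -0.05) [245. 396.]
(-0.0095, 0.0435, 0) [481. 350.]
(-0.0095, 0.0435, -0.0187) [489. 365.]
(-0.0095, 0.0435, -0.05) [507. 396.]
(0.0095, -0.0435, 0) [307. 314.]
(0.0095, -0.0435, -0.0187) [298. 326.]
(0.0095, -0.0435, -0.05) [280. 350.]
(0.0095, -0.0585, 0) [277. 314.]
(0.0095, -0.0585, -0.0187) [265. 326.]
(0.0095, -0.0585, -0.05) [240. 351.]
(0.0095, 0.0435, 0) [483. 314.]
(0.0095, 0.0435, -0.0187) [491. 326.]
(0.0095, 0.0435, -0.05) [510. 350.]
[252.19977933 135.21019616] [252.71014447 299.90402643] [252.46856123 228.3363856 ]
{'time_s': 3.0167, 'joint_positions': array([2.03677041e+01, 3.58550604e+01, 1.07580095e+02, 3.21157323e-02,
       3.65364523e+01, 2.80320198e+01]), 'qvel': array([-0.00814623, -0.116545  , -0.03201531,  0.06808043,  0.145042  ,
        0.1769458 ]), 'tau': array([-3.64821544e-04, -3.84831047e+01, -7.88534760e+00,  5.12286276e-02,
       -4.66963291e-03,  1.91898329e-05]), 'position': array([0.41721163, 0.27341633, 0.02653295]), 'tcp_rot': array([[ 1.33815125e-01,  9.91006252e-01,  3.48490731e-04],
       [ 9.91006173e-01, -1.33815285e-01,  4.85333654e-04],
       [ 5.27602071e-04,  2.80411482e-04, -9.99999822e-01]]), 'force': array([-0.09805981, -0.18573857,  0.63275029]), 'moment': array([-0.12750379,  0.07642451, -0.01140903]), 'opening': 0.00769470255699774}
```

View pics/w3.png

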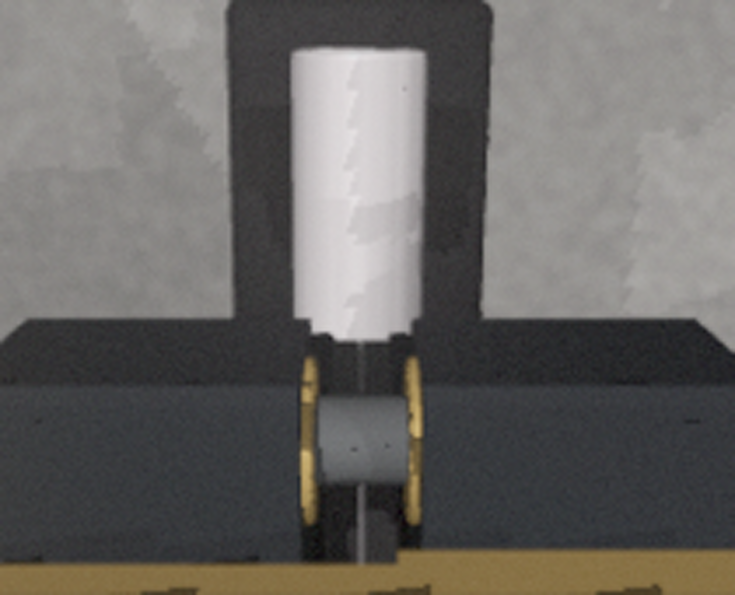

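The picture shows the fingers shut just above the sleeve, with their tips at about (360,340) in the crop. Projecting the finger corners back into the first wrist view, they fall at (290,338) and (503,338). That puts the real tips about 35 mm behind the stated TCP, so I'll open, go about 33 mm lower and watch the force.

```bash
python3 -m jog '[[[0,0,0],[0,0,0],0],[[0,0,0],[0,0,0],0],[[0,0,0],[0,0,0],0],[[0,0,0],[0,0,0],0],[[0,0,0],[0,0,0],0],[[0,0,0],[0,0,0],0],[[0,0,0],[0,0,0],0],[[0,0,0],[0,0,0],0],[[0,0,0],[0,0,0],0],[[0,0,0],[0,0,0],0],[[0,0,0],[0,0,0],0],[[0,0,0],[0,0,0],0]]'
python3 -m jog '[[[0,0,10],[0,0,0],0],[[0,0,20],[0,0,0],0],[[0,0,28],[0,0,0],0],[[0,0,33],[0,0,0],0],[[0,0,33],[0,0,0],0]]'
```

```text
time_s: 4.02
position: [0.4172, 0.2734, 0.0265]
tcp_rot: [[0.134, 0.991, 0.0], [0.991, -0.134, 0.0], [0.001, 0.0, -1.0]]
force: [-0.2, 0.2, 0.3]
opening: 0.834
time_s: 4.43
position: [0.4161, 0.2729, -0.0082]
tcp_rot: [[0.134, 0.991, -0.003], [0.991, -0.134, -0.001], [-0.001, -0.003, -1.0]]
force: [0.4, 0.1, -0.6]
opening: 0.992
```

TCP reads -8 mm with no contact, so the fingers are shorter than stated. Closing now.

```bash
python3 -m jog '[[[0,0,0],[0,0,0],1],[[0,0,0],[0,0,0],1],[[0,0,0],[0,0,0],1],[[0,0,0],[0,0,0],1],[[0,0,0],[0,0,0],1],[[0,0,0],[0,0,0],1],[[0,0,0],[0,0,0],1],[[0,0,0],[0,0,0],1],[[0,0,0],[0,0,0],1],[[0,0,0],[0,0,0],1],[[0,0,0],[0,0,0],1],[[0,0,0],[0,0,0],1]]'
python3 -m jog '[[[0,0,0],[0,0,0],1],[[0,0,0],[0,0,0],1],[[0,0,0],[0,0,0],1]]'
python3 -c "
from h import *
t=cam('top');f=1/1.5625
Q=lambda u,v,z:px(t,140+u/4.2-.4,120+v/4.2-.4,z).round(4)
print(Q(463,95,.073),Q(480,165,.073),Q(336,107,.073),Q(348,185,.073))"
```

```text
time_s: 5.43
position: [0.4163, 0.2734, -0.0065]
tcp_rot: [[0.135, 0.991, -0.001], [0.991, -0.135, 0.0], [0.0, -0.001, -1.0]]
force: [-1.6, 1.8, 0.5]
opening: 0.282
time_s: 5.68
position: [0.4163, 0.2734, -0.0065]
tcp_rot: [[0.134, 0.991, -0.001], [0.991, -0.134, 0.0], [0.0, -0.001, -1.0]]
force: [-2.8, 1.8, 2.2]
opening: 0.283
[0.6414 0.0752 0.073 ] [0.5977 0.0639 0.073 ] [0.6328 0.1529 0.073 ] [0.584 0.144 0.073]
```

Gripped at 0.283, which is about 25 mm, so the sleeve axis sits about 51.5 mm above the stated TCP. Lift and carry to a hover over the fixture.

```bash
python3 -c "
from h import *
go([.614,.1095,.12],down(98.5))"
```

```text
shift [-135.8  217.7 -126.8] turn [ -0.1  -0.  -16.2]
```

```bash
python3 -m jog '[[[0,0,-40],[0,0,0],1],[[0,0,-80],[0,0,0],1],[[0,0,-110],[0,0,0],1],[[-20,35,-127],[0,0,-5],1],[[-40,68,-127],[0,0,-10],1],[[-60,100,-127],[0,0,-16.2],1],[[-80,132,-127],[0,0,-16.2],1],[[-100,165,-127],[0,0,-16.2],1],[[-120,198,-127],[0,0,-16.2],1],[[-135.8,217.7,-127],[0,0,-16.2],1],[[-135.8,217.7,-127],[0,0,-16.2],1],[[-135.8,217.7,-127],[0,0,-16.2],1]]'
python3 - <<'E'
from h import *
import pickle
k=cam('wrist'); im=vision.capture('wrist')[:,:,::-1]
pickle.dump(k,open('k2.pkl','wb')); print(bot.read_state()['position'])
cv2.imwrite('pics/w4.png',cv2.resize(im,(800,600),interpolation=cv2.INTER_CUBIC))
E
```

```text
time_s: 6.68
position: [0.6159, 0.1078, 0.1198]
tcp_rot: [[-0.146, 0.989, 0.001], [0.989, 0.146, -0.0], [-0.0, 0.001, -1.0]]
force: [-0.1, 0.1, -2.4]
opening: 0.281
[0.61431527 0.10903144 0.11975984]
```

View pics/w4.png

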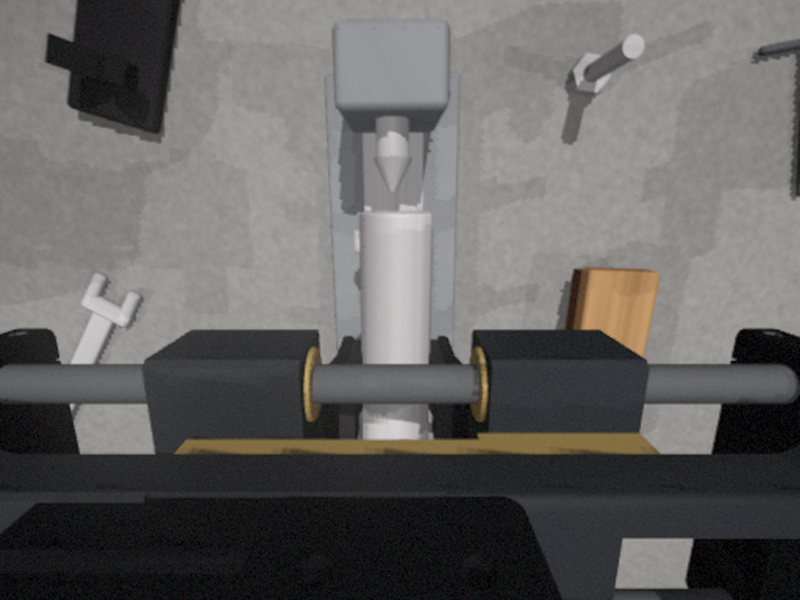

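The view (1.5625×) shows the sleeve held straight, its far end centred at (396,213). The headstock cone tip is at (392,192), and the base edges are at u=327 and 461 at v=100, and 335 and 455 near v=320.

```bash
python3 - <<'E'
from h import *
import pickle
k=pickle.load(open('k2.pkl','rb'));f=1/1.5625
P=lambda u,v,z:px(k,u*f,v*f,z).round(4)
tip=P(392,192,.075);print('tip',tip)
bl,br=P(327,80,.016),P(461,80,.016);cl,cr=P(335,320,.016),P(456,320,.016)
print('base',bl,br,cl,cr,(bl+br)/2,(cl+cr)/2)
for e in(bl-cl,br-cr): print(np.degrees(np.arctan2(e[1],e[0])))
print('sleeve end',P(395.5,213,.184),P(395.5,300,.184))
for h in(98,98.5,99):
    a=np.radians(h);d=np.array([np.cos(a),np.sin(a)]);print(h,'rest mid',tip[:2]-.068*d,'post@',tip[:2]-.20*d)
E
```

```text
tip [0.6043 0.1754 0.075 ]
base [0.5512 0.2407 0.016 ] [0.6387 0.2535 0.016 ] [0.5745 0.0772 0.016 ] [0.6652 0.0904 0.016 ] [0.59495 0.2471  0.016  ] [0.61985 0.0838  0.016  ]
98.11047715214455
99.22860278404124
sleeve end [0.6072 0.168  0.184 ] [0.6113 0.14   0.184 ]
98 rest mid [0.61376377 0.10806177] post@ [ 0.63213462 -0.02265361]
98.5 rest mid [0.61435104 0.10814692] post@ [ 0.63386188 -0.02240317]
99 rest mid [0.61493754 0.10823719] post@ [ 0.63558689 -0.02213767]
```

```bash
python3 -m jog '[[[-1,0,30],[0,0,0],1],[[-1,0,60],[0,0,0],1],[[-1,0,80],[0,0,0],1],[[-1,0,90],[0,0,0],1],[[-1,0,94],[0,0,0],1],[[-1,0,96],[0,0,0],1],[[-1,0,97],[0,0,0],1],[[-1,0,97],[0,0,0],1]]'
```

```text
time_s: 7.4
position: [0.6157, 0.109, 0.0247]
tcp_rot: [[-0.148, 0.989, 0.002], [0.989, 0.148, 0.0], [0.0, 0.002, -1.0]]
force: [0.4, 0.5, -1.0]
opening: 0.28
```

```bash
python3 -m jog '[[[0,0,0],[0,0,0],1],[[0,0,0],[0,0,0],1],[[0,0,1],[0,0,0],1],[[0,0,1],[0,0,0],1]]'
```

```text
time_s: 7.73
position: [0.6151, 0.1087, 0.0229]
tcp_rot: [[-0.148, 0.989, 0.001], [0.989, 0.148, 0.0], [0.0, 0.001, -1.0]]
force: [0.1, 0.5, -1.4]
opening: 0.283
```

```bash
python3 -m jog '[[[0,0,0.7],[0,0,0],1],[[0,0,1.5],[0,0,0],1],[[0,0,1.5],[0,0,0],1],[[0,0,1.5],[0,0,0],1]]'; python3 -m jog '[[[0,0,0.7],[0,0,0],1],[[0,0,1.5],[0,0,0],1],[[0,0,1.5],[0,0,0],1],[[0,0,1.5],[0,0,0],1]]'
```

```text
time_s: 8.07
position: [0.6156, 0.1086, 0.0221]
tcp_rot: [[-0.149, 0.989, 0.002], [0.989, 0.149, 0.0], [-0.0, 0.002, -1.0]]
force: [-1.4, -0.8, 5.7]
opening: 0.283
time_s: 8.4
position: [0.6157, 0.1086, 0.0221]
tcp_rot: [[-0.149, 0.989, 0.002], [0.989, 0.149, -0.0], [-0.0, 0.002, -1.0]]
force: [-2.7, 0.2, 12.2]
opening: 0.283
```

Contact is at TCP z=0.022, as predicted. I'll ease off, open and rise.

```bash
python3 -m jog '[[[0,0,-1.5],[0,0,0],1],[[0,0,-1.5],[0,0,0],0],[[0,0,-1.5],[0,0,0],0],[[0,0,-1.5],[0,0,0],0],[[0,0,-1.5],[0,0,0],0],[[0,0,-1.5],[0,0,0],0],[[0,0,-1.5],[0,0,0],0],[[0,0,-1.5],[0,0,0],0],[[0,0,-1.5],[0,0,0],0],[[0,0,-40],[0,0,0],0],[[0,0,-80],[0,0,0],0],[[0,0,-120],[0,0,0],0]]'; python3 -c "
from h import *
print(bot.read_state()['force'])
go([.637,-.032,.15],down(98.6))"
```

```text
time_s: 9.4
position: [0.6139, 0.1086, 0.1396]
tcp_rot: [[-0.148, 0.989, -0.003], [0.989, 0.148, 0.001], [0.001, -0.003, -1.0]]
force: [0.9, -0.2, -0.3]
opening: 0.978
[ 0.88840363 -0.19893091 -0.25606127]
shift [-142.5    2.   -10.5] turn [-0.2 -0.1 -0.1]
```

```bash
python3 -m jog '[[[-40,1,-55],[0,0,0],0],[[-80,1.5,-55],[0,0,0],0],[[-120,2,-55],[0,0,0],0],[[-155,2,-55],[0,0,0],0],[[-170,2,-55],[0,0,0],0],[[-170,2,-55],[0,0,0],0],[[-170,2,-55],[0,0,0],0]]'
python3 - <<'E'
from h import *
import pickle
k=cam('wrist'); im=vision.capture('wrist')[:,:,::-1]
pickle.dump(k,open('k3.pkl','wb')); print(bot.read_state()['position'])
cv2.imwrite('pics/w5.png',cv2.resize(im,(800,600),interpolation=cv2.INTER_CUBIC))
E
```

```text
time_s: 9.98
position: [0.6419, -0.0606, 0.1943]
tcp_rot: [[-0.145, 0.989, 0.0], [0.989, 0.145, 0.001], [0.001, 0.0, -1.0]]
force: [-0.4, 1.2, 0.2]
opening: 1.0
[ 0.64147024 -0.05915596  0.19412095]
```

View pics/w5.png

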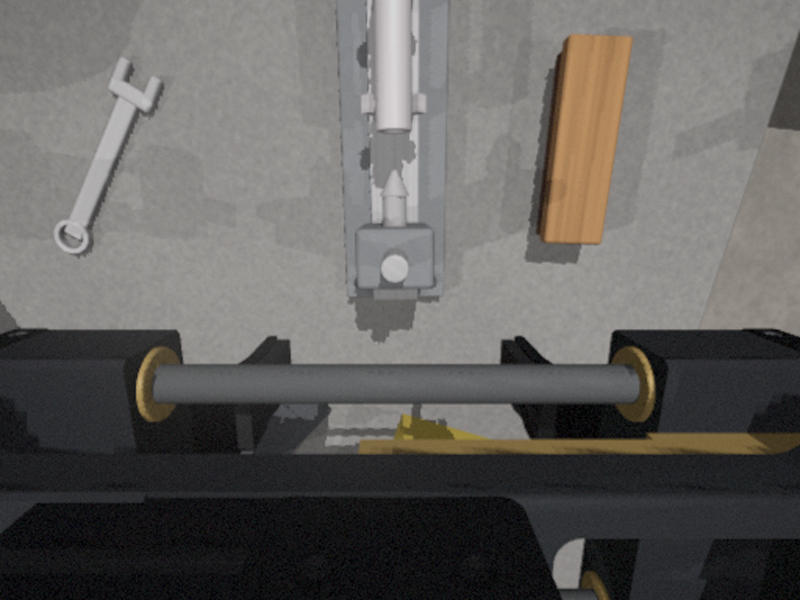

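The view shows the sleeve lying on the rests, its near end at (394,130). The tailstock cone tip is at (395,172), aligned with it, and the post top is at (394,268).

```bash
python3 - <<'E'
from h import *
import pickle
k=pickle.load(open('k3.pkl','rb'));f=1/1.5625
P=lambda u,v,z:px(k,u*f,v*f,z).round(4)
p=P(394,268,.14);t=P(395,172,.075);print('post',p,'tip',t,'sl end',P(394,129,.078))
m=np.array([.615,.108]);a=np.radians(98.6);d=np.array([np.cos(a),np.sin(a)])
for q in(p,t):print((q[:2]-m)@d-.02, (q[:2]-m)@[-d[1],d[0]])
go([p[0],p[1],.125-.0515],down(98.6))
E
```

```text
post [ 0.6378 -0.0372  0.14  ] tip [0.6298 0.0223 0.075 ] sl end [0.625  0.0508 0.078 ]
-0.16697683235854183 -0.0008311136198451644
-0.10694954493869531 -0.0018184155063698233
shift [ 22.1  -0.4 120.7] turn [-0.  -0.1 -0.2]
```

Joint now ≈ 0.006, post at (0.6378, -0.0372). Go down around the post and grip.

```bash
python3 -m jog '[[[22,-0.5,0],[0,0,0],0],[[22,-0.5,35],[0,0,0],0],[[22,-0.5,70],[0,0,0],0],[[22,-0.5,100],[0,0,0],0],[[22,-0.5,115],[0,0,0],0],[[22,-0.5,120],[0,0,0],0],[[22,-0.5,120],[0,0,0],0],[[22,-0.5,120],[0,0,0],1],[[22,-0.5,120],[0,0,0],1],[[22,-0.5,120],[0,0,0],1],[[22,-0.5,120],[0,0,0],1],[[22,-0.5,120],[0,0,0],1]]'
python3 -m jog '[[[0,0,0],[0,0,0],1],[[0,0,0],[0,0,0],1],[[0,0,0],[0,0,0],1],[[0,0,0],[0,0,0],1],[[0,0,0],[0,0,0],1],[[0,0,0],[0,0,0],1],[[0,0,0],[0,0,0],1],[[0,0,0],[0,0,0],1],[[0,0,0],[0,0,0],1],[[0,0,0],[0,0,0],1]]'
```

```text
time_s: 11.03
position: [0.6389, -0.0377, 0.0756]
tcp_rot: [[-0.148, 0.989, 0.002], [0.989, 0.148, 0.0], [-0.0, 0.002, -1.0]]
force: [-1.8, 0.5, 0.4]
opening: 0.706
time_s: 11.87
position: [0.6382, -0.0375, 0.0744]
tcp_rot: [[-0.148, 0.989, 0.0], [0.989, 0.148, 0.001], [0.0, 0.0, -1.0]]
force: [-0.8, -0.4, -0.7]
opening: 0.195
```

```bash
python3 -m jog '[[[6,0,0],[0,0,0],1],[[12,0,0],[0,0,0],1],[[18,0,0],[0,0,0],1],[[24,0,0],[0,0,0],1],[[30,0,0],[0,0,0],1],[[36,0,0],[0,0,0],1],[[42,0,0],[0,0,0],1],[[48,0,0],[0,0,0],1],[[52,0,0],[0,0,0],1],[[54,0,0],[0,0,0],1],[[54,0,0],[0,0,0],1]]'
python3 -m jog '[[[1,0,0],[0,0,0],1],[[2,0,0],[0,0,0],1],[[3,0,0],[0,0,0],1],[[3,0,0],[0,0,0],1]]'
```

```text
time_s: 12.78
position: [0.63, 0.0154, 0.0744]
tcp_rot: [[-0.149, 0.989, -0.0], [0.989, 0.149, -0.001], [-0.001, -0.0, -1.0]]
force: [-0.6, -3.4, -1.3]
opening: 0.197
time_s: 13.12
position: [0.6296, 0.0181, 0.0744]
tcp_rot: [[-0.148, 0.989, -0.0], [0.989, 0.148, -0.001], [-0.001, -0.0, -1.0]]
force: [-1.4, -4.2, -0.8]
opening: 0.198
```

```bash
python3 -m jog '[[[1,0,0],[0,0,0],1],[[2,0,0],[0,0,0],1],[[3,0,0],[0,0,0],1],[[3,0,0],[0,0,0],1]]'; python3 -m jog '[[[0.7,0,0],[0,0,0],1],[[1.4,0,0],[0,0,0],1],[[2,0,0],[0,0,0],1],[[2,0,0],[0,0,0],1]]'
```

```text
time_s: 13.45
position: [0.6291, 0.021, 0.0744]
tcp_rot: [[-0.148, 0.989, -0.0], [0.989, 0.148, -0.001], [-0.001, -0.001, -1.0]]
force: [-1.0, -4.5, -1.0]
opening: 0.199
time_s: 13.78
position: [0.629, 0.0217, 0.0744]
tcp_rot: [[-0.149, 0.989, -0.0], [0.989, 0.149, -0.003], [-0.003, -0.0, -1.0]]
force: [-0.7, -8.1, -1.1]
opening: 0.197
```

```bash
python3 -m jog '[[[0.7,0,0],[0,0,0],1],[[1.4,0,0],[0,0,0],1],[[1.4,0,0],[0,0,0],1]]'; python3 -m jog '[[[0.7,0,0],[0,0,0],1],[[0.7,0,0],[0,0,0],1],[[0.7,0,0],[0,0,0],1]]'
```

```text
time_s: 14.03
position: [0.6289, 0.022, 0.0744]
tcp_rot: [[-0.149, 0.989, 0.0], [0.989, 0.149, -0.004], [-0.004, -0.001, -1.0]]
force: [-0.8, -10.6, -0.8]
opening: 0.195
time_s: 14.28
position: [0.6289, 0.0221, 0.0744]
tcp_rot: [[-0.149, 0.989, 0.0], [0.989, 0.149, -0.005], [-0.005, -0.001, -1.0]]
force: [-0.6, -12.1, -1.2]
opening: 0.197
```

```bash
python3 -m jog '[[[0.7,0,0],[0,0,0],1],[[1.5,0,0],[0,0,0],1],[[2,0,0],[0,0,0],1],[[2,0,0],[0,0,0],1]]'; python3 -m jog '[[[0.5,0,0],[0,0,0],1],[[1,0,0],[0,0,0],1],[[1,0,0],[0,0,0],1]]'
```

```text
time_s: 14.62
position: [0.6289, 0.0224, 0.0744]
tcp_rot: [[-0.149, 0.989, 0.0], [0.989, 0.149, -0.008], [-0.008, -0.001, -1.0]]
force: [-0.9, -16.4, -1.2]
opening: 0.194
time_s: 14.87
position: [0.6289, 0.0225, 0.0744]
tcp_rot: [[-0.15, 0.989, 0.001], [0.989, 0.15, -0.009], [-0.009, -0.001, -1.0]]
force: [-1.8, -17.9, -1.8]
opening: 0.199
```

About 18 N of push, stalled at a joint value of about 0.066. I'll unload the push, open, rise and look.

```bash
python3 -m jog '[[[-3,0,0],[0,0,0],1],[[-6,0,0],[0,0,0],1],[[-6,0,0],[0,0,0],0],[[-6,0,0],[0,0,0],0],[[-6,0,0],[0,0,0],0],[[-6,0,0],[0,0,0],0],[[-6,0,0],[0,0,0],0],[[-6,0,0],[0,0,0],0],[[-6,0,0],[0,0,0],0],[[-6,0,-40],[0,0,0],0],[[-6,0,-80],[0,0,0],0],[[-6,0,-120],[0,0,0],0]]'
python3 -m jog '[[[-40,0,0],[0,0,0],0],[[-40,0,0],[0,0,0],0],[[-40,0,0],[0,0,0],0]]'
python3 - <<'E'
from h import *
import pickle
k=cam('wrist'); im=vision.capture('wrist')[:,:,::-1]; t=vision.capture('top')[:,:,::-1]
pickle.dump(k,open('k4.pkl','wb')); print(bot.read_state()['position'])
a=cv2.resize(im[0:210,150:360],(600,600),interpolation=cv2.INTER_CUBIC)
b=cv2.resize(t[150:230,330:450],(600,400),interpolation=cv2.INTER_CUBIC)
cv2.imwrite('pics/w6.png',a);cv2.imwrite('pics/t6.png',b); cv2.imwrite('pics/w6raw.png',im); cv2.imwrite('pics/t6raw.png',t)
E
```

```text
time_s: 15.87
position: [0.6284, 0.0231, 0.1948]
tcp_rot: [[-0.148, 0.989, -0.002], [0.989, 0.148, 0.001], [0.001, -0.002, -1.0]]
force: [1.1, -0.8, 0.1]
opening: 0.87
time_s: 16.12
position: [0.6357, -0.0183, 0.1954]
tcp_rot: [[-0.145, 0.989, 0.002], [0.989, 0.145, -0.0], [-0.0, 0.002, -1.0]]
force: [-0.8, 0.6, -0.8]
opening: 0.988
[ 0.63422201 -0.01640255  0.19367502]
```

View pics/w6.png

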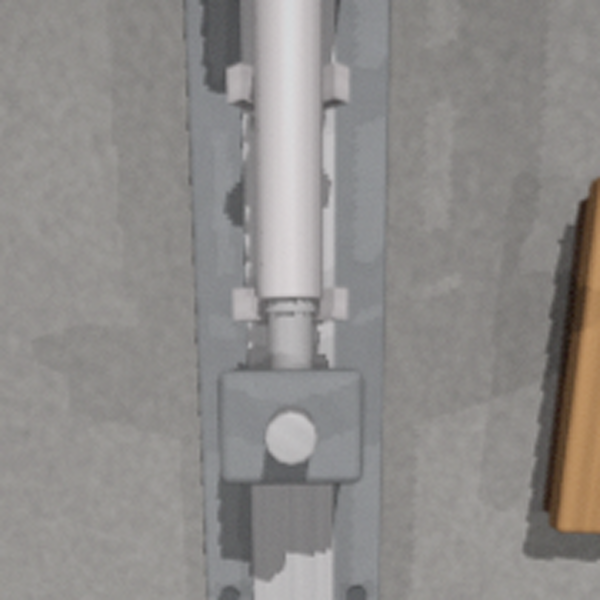

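The picture shows the tailstock cone inside the sleeve end, near (290,298), with only the cone base visible, so it is seated and free. Next I'll estimate the pen pose from both fixed cameras.

```bash
python3 - <<'E'
from h import *
import pickle
from scipy.optimize import least_squares
k=pickle.load(open('k4.pkl','rb'))
e=px(k,150+290*.35,298*.35,.085);post=px(k,150+291*.35,437*.35,.14)
a=np.radians(98.6);d=np.array([np.cos(a),np.sin(a)]);print('sleeve centre',e[:2]+.06*d,'post',post)
f=1/1.5625;T,S=cam('top'),cam('scene')
def pen(p,s):
    x,y,w=p; z=np.array([np.sin(.6109)*np.cos(w),np.sin(.6109)*np.sin(w),np.cos(.6109)]); return np.array([x,y,.022])+s*z
obs=[(T,.17,(640,306)),(T,.092,(606,297)),(S,.17,(214,234)),(S,.09,(234,273))]
fun=lambda p:np.concatenate([proj(c,pen(p,s))-np.array(o)*f for c,s,o in obs])
for w0 in(-2,-1.5):
    r=least_squares(fun,[.53,-.23,w0]);print(r.x,np.degrees(r.x[2]),fun(r.x).round(1),pen(r.x,.17))
im=np.hstack([cv2.resize(cv2.imread('pics/t6raw.png')[155:225,335:440],(600,400),interpolation=cv2.INTER_CUBIC)])
E
```

```text
sleeve centre [0.61260268 0.1291332 ] post [0.62892221 0.02236398 0.14      ]
[ 0.54645347 -0.21658759 -2.11818959] -121.36332357997033 [ 0.1 -0.1 -2.5 -0.2 -0.9 -2.9 -1.6 -0.7] [ 0.49570163 -0.29985225  0.16125246]
[ 0.54645348 -0.21658759 -2.11818971] -121.36333057238562 [ 0.1 -0.1 -2.5 -0.2 -0.9 -2.9 -1.6 -0.7] [ 0.49570163 -0.29985225  0.16125246]
```

```bash
cat >> h.py <<'E'
def pengrip(yaw,lean=35.):  # tool z = -pen axis, tool x in the lean plane, upward
    w,l=np.radians(yaw),np.radians(lean); p=np.array([np.sin(l)*np.cos(w),np.sin(l)*np.sin(w),np.cos(l)])
    y=np.cross([0,0,1.],p); y/=np.linalg.norm(y); z=-p
    x=np.cross(y,z); 
    if x[2]<0: x,y=-x,-y
    return p,np.column_stack([x,y,z])
E
python3 - <<'E'
from h import *
p,Rt=pengrip(-121.4); print(Rt.round(3),p)
t=np.array([.4957,-.2999,.1613]); print(t+.053*p)
go(t+.053*p,Rt)
E
```

```text
[[ 0.427  0.854  0.299]
 [ 0.699 -0.521  0.49 ]
 [ 0.574  0.    -0.819]] [-0.29883885 -0.48957662  0.81915204]
[ 0.47986154 -0.32584756  0.20471506]
shift [-283.3 -198.3  -11.2] turn [-12.3  33.5  38.6]
```

```bash
python3 -m jog '[[[-20,-10,-40],[0,0,0],0],[[-50,-35,-80],[-1,3,4],0],[[-85,-60,-90],[-2.5,7,8],0],[[-120,-84,-90],[-4,11,12.5],0],[[-155,-108,-90],[-5.5,15,17],0],[[-190,-133,-90],[-7,19,22],0],[[-225,-158,-90],[-8.5,23.5,27],0],[[-255,-180,-85],[-10,28,32],0],[[-283,-198,-60],[-11.5,32,37],0],[[-283,-198,-25],[-12.3,33.5,38.6],0],[[-283.3,-198.3,-11],[-12.3,33.5,38.6],0],[[-283.3,-198.3,-11],[-12.3,33.5,38.6],0]]'
python3 -m jog '[[[0,0,0],[0,0,0],0],[[0,0,0],[0,0,0],0]]'
python3 - <<'E'
from h import *
import pickle
k=cam('wrist'); im=vision.capture('wrist')[:,:,::-1]
pickle.dump(k,open('k5.pkl','wb')); cv2.imwrite('pics/w7raw.png',im)
p,Rt=pengrip(-121.4);print(R.from_matrix(bot.read_state()['tcp_rot'].T@Rt).magnitude())
cv2.imwrite('pics/w7.png',cv2.resize(im[60:300,96:416],(800,600),interpolation=cv2.INTER_CUBIC))
E
```

```text
time_s: 17.22
position: [0.4781, -0.3247, 0.1999]
tcp_rot: [[0.431, 0.852, 0.297], [0.692, -0.524, 0.497], [0.578, -0.009, -0.816]]
force: [-0.1, 0.4, -0.6]
opening: 1.0
time_s: 17.38
position: [0.482, -0.3253, 0.2062]
tcp_rot: [[0.424, 0.854, 0.301], [0.701, -0.519, 0.489], [0.574, 0.003, -0.819]]
force: [0.4, 0.7, 0.1]
opening: 0.996
0.005369551241606647
```

View pics/w7.png

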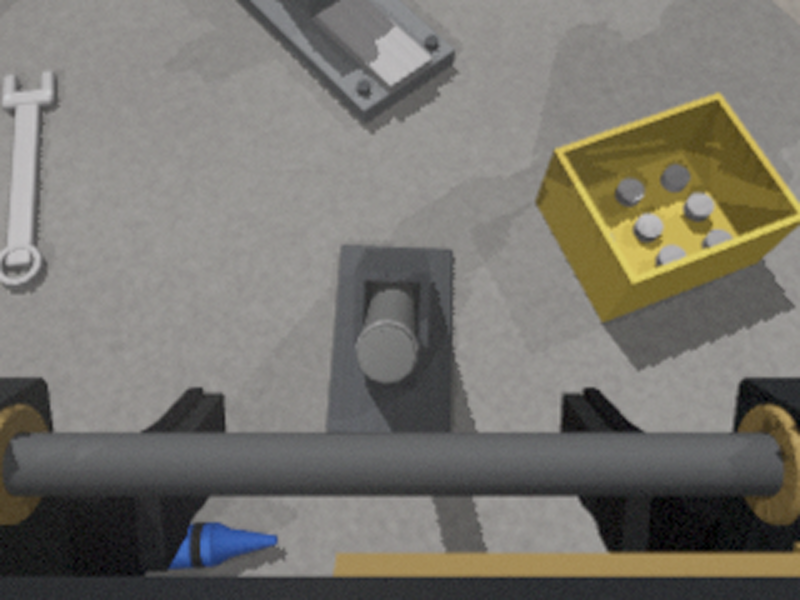

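The wrist view crop shows the pen's tail cap centred at (387,352), with the pen entering the mouth at about u=393. The holster foot centreline runs from (398,248) to (390,432).

```bash
python3 - <<'E'
from h import *
import pickle
k=pickle.load(open('k5.pkl','rb'))
r=lambda u,v:(96+u/2.5,60+v/2.5)
P=lambda u,v,z:px(k,*r(u,v),z)
a,b=P(398,248,.008),P(390,432,.008);d=a-b;print('foot',a,b,np.degrees(np.arctan2(-d[1],-d[0])))
tail=P(387,352,.1613);print('tail',tail)
for yaw in(-117,-119,-121,-123,-125):
    p,Rt=pengrip(yaw); print(yaw,[((proj(k,tail-s*p)-[96,60])*2.5).round() for s in(0,.04,.08,.17)],(tail-.17*p).round(3))
E
```

```text
foot [ 0.56654319 -0.19669695  0.008     ] [ 0.49665517 -0.30128497  0.008     ] -123.75172024140498
tail [ 0.49419048 -0.30265366  0.1613    ]
-117 [array([387., 352.]), array([383., 328.]), array([381., 310.]), array([376., 280.])] [ 0.538 -0.216  0.022]
-119 [array([387., 352.]), array([385., 328.]), array([384., 309.]), array([382., 280.])] [ 0.541 -0.217  0.022]
-121 [array([387., 352.]), array([387., 328.]), array([387., 309.]), array([387., 280.])] [ 0.544 -0.219  0.022]
-123 [array([387., 352.]), array([389., 328.]), array([390., 309.]), array([392., 280.])] [ 0.547 -0.221  0.022]
-125 [array([387., 352.]), array([391., 328.]), array([393., 310.]), array([398., 280.])] [ 0.55  -0.223  0.022]
```

```bash
python3 - <<'E'
from h import *
p,Rt=pengrip(-124); t=np.array([.4942,-.3026,.1613])
go(t+.053*p,Rt); go(t-.0865*p,Rt); print(t-.0865*p)
E
```

```text
shift [-5.  -3.1 -0.9] turn [-1.3  0.   2.4]
shift [-5.000e+00  1.000e-01  1.385e+02] turn [-1.3  0.   2.4]
[ 0.521944   -0.26146783  0.09044335]
```

```bash
python3 -m jog '[[[-5,-3,0],[-1.3,0,2.4],0],[[-5,-3,0],[-1.3,0,2.4],0],[[-5,-2.3,30],[-1.3,0,2.4],0],[[-5,-1.6,60],[-1.3,0,2.4],0],[[-5,-1,90],[-1.3,0,2.4],0],[[-5,-0.5,115],[-1.3,0,2.4],0],[[-5,0,130],[-1.3,0,2.4],0],[[-5,0,138],[-1.3,0,2.4],0],[[-5,0,138],[-1.3,0,2.4],0],[[-5,0,138],[-1.3,0,2.4],0]]'
```

```text
time_s: 18.27
position: [0.5212, -0.2624, 0.0904]
tcp_rot: [[0.459, 0.829, 0.32], [0.679, -0.56, 0.476], [0.573, -0.001, -0.819]]
force: [-0.6, 0.9, 0.4]
opening: 1.003
```

No contact. Closing on the pen.

```bash
python3 -m jog '[[[0,0,0],[0,0,0],1],[[0,0,0],[0,0,0],1],[[0,0,0],[0,0,0],1],[[0,0,0],[0,0,0],1],[[0,0,0],[0,0,0],1],[[0,0,0],[0,0,0],1],[[0,0,0],[0,0,0],1],[[0,0,0],[0,0,0],1],[[0,0,0],[0,0,0],1],[[0,0,0],[0,0,0],1],[[0,0,0],[0,0,0],1],[[0,0,0],[0,0,0],1]]'
python3 -m jog '[[[0,0,0],[0,0,0],1],[[0,0,0],[0,0,0],1],[[0,0,0],[0,0,0],1],[[0,0,0],[0,0,0],1]]'
```

```text
time_s: 19.27
position: [0.5202, -0.2621, 0.0894]
tcp_rot: [[0.461, 0.828, 0.32], [0.677, -0.561, 0.477], [0.574, -0.003, -0.819]]
force: [-0.0, -0.4, 0.3]
opening: 0.269
time_s: 19.6
position: [0.5202, -0.2621, 0.0893]
tcp_rot: [[0.461, 0.828, 0.32], [0.677, -0.561, 0.477], [0.574, -0.003, -0.819]]
force: [-0.5, -0.0, -0.9]
opening: 0.27
```

Gripped at 0.27, which is about 24 mm. Draw it out along the axis by 150 mm.

```bash
python3 -m jog '[[[0,0,-8],[0,0,0],1],[[0,0,-20],[0,0,0],1],[[0,0,-35],[0,0,0],1],[[0,0,-50],[0,0,0],1],[[0,0,-65],[0,0,0],1],[[0,0,-80],[0,0,0],1],[[0,0,-95],[0,0,0],1],[[0,0,-110],[0,0,0],1],[[0,0,-125],[0,0,0],1],[[0,0,-140],[0,0,0],1],[[0,0,-150],[0,0,0],1],[[0,0,-150],[0,0,0],1]]'
python3 -c "
from h import *
print(bot.read_state()['force'],bot.read_state()['joint_positions'].round())
p=bot.read_state()['position'];go(p+[0,0,.13],down(59));go([.6125,.129,.19],down(59));go([.6125,.129,.30],down(59))"
```

```text
time_s: 20.6
position: [0.4722, -0.3365, 0.2144]
tcp_rot: [[0.461, 0.827, 0.322], [0.679, -0.562, 0.472], [0.571, 0.002, -0.821]]
force: [0.7, -0.6, -2.6]
opening: 0.271
[ 0.67862253 -0.56395168 -2.60712567] [-64.  32.  85.  30.  83. -39.]
shift [  74.3    0.2 -106.7] turn [  1.1 -34.8  -3.1]
shift [ 366.8 -145.9  284.8] turn [  1.1 -34.8  -3.1]
shift [ 429.7 -145.7  194.6] turn [  1.1 -34.8  -3.1]
```

```bash
python3 -m jog '[[[20,0,-30],[0.2,-5,-0.4],1],[[40,0,-60],[0.4,-11,-0.9],1],[[60,0,-90],[0.6,-17,-1.5],1],[[74,0,-107],[0.8,-23,-2],1],[[74,0,-107],[1,-29,-2.6],1],[[74,0,-107],[1.1,-34.8,-3.1],1],[[74,0,-107],[1.1,-34.8,-3.1],1],[[74,0,-107],[1.1,-34.8,-3.1],1]]'
python3 -c "
from h import *
go([.6125,.129,.30],down(59));go([.6125,.129,.195],down(59))"
```

```text
time_s: 21.27
position: [0.4726, -0.3323, 0.3419]
tcp_rot: [[0.51, 0.86, -0.003], [0.86, -0.51, 0.009], [0.006, -0.007, -1.0]]
force: [0.1, 0.4, -1.4]
opening: 0.264
shift [ 467.8 -114.8   45.5] turn [-0.4 -0.3  0.3]
shift [ 467.2 -114.1  150.5] turn [-0.4 -0.3  0.3]
```

```bash
python3 -m jog '[[[20,-5,0],[0,0,0],1],[[60,-15,0],[0,0,0],1],[[100,-25,0],[0,0,0],1],[[140,-34,5],[0,0,0],1],[[180,-44,10],[0,0,0],1],[[220,-54,15],[0,0,0],1],[[260,-64,20],[0,0,0],1],[[300,-74,25],[0,0,0],1],[[340,-83,30],[0,0,0],1],[[380,-93,35],[0,0,0],1],[[415,-102,40],[0,0,0],1],[[440,-108,45],[0,0,0],1]]'
python3 -m jog '[[[15,-4,0],[0,0,0],1],[[24,-6,0],[0,0,0],1],[[24,-6,0],[0,0,0],1],[[24,-6,0],[0,0,0],1]]'
python3 -c "
from h import *
go([.6125,.129,.195],down(59))"
```

```text
time_s: 22.27
position: [0.6052, 0.1007, 0.2977]
tcp_rot: [[0.514, 0.858, -0.006], [0.858, -0.514, 0.009], [0.005, -0.009, -1.0]]
force: [0.9, -0.6, -1.7]
opening: 0.271
time_s: 22.6
position: [0.6124, 0.1208, 0.2996]
tcp_rot: [[0.514, 0.858, -0.003], [0.858, -0.514, 0.005], [0.003, -0.005, -1.0]]
force: [0.3, -0.7, -1.8]
opening: 0.266
shift [  6.7  -3.6 104.6] turn [-0.3 -0.2  0.1]
```

```bash
python3 -m jog '[[[6.5,-3.5,20],[-0.3,-0.2,0],1],[[6.5,-3.5,45],[-0.3,-0.2,0],1],[[6.5,-3.5,65],[-0.3,-0.2,0],1],[[6.5,-3.5,80],[-0.3,-0.2,0],1],[[6.5,-3.5,90],[-0.3,-0.2,0],1],[[6.5,-3.5,95],[-0.3,-0.2,0],1],[[6.5,-3.5,95],[-0.3,-0.2,0],1],[[6.5,-3.5,95],[-0.3,-0.2,0],1],[[6.5,-3.5,95],[-0.3,-0.2,0],1]]'
python3 - <<'E'
from h import *
s=bot.read_state();p=s['position'];print(p,s['force'])
k=cam('scene');im=vision.capture('scene')[:,:,::-1]
x=proj(k,p+[0,0,-.0835]);print('pred point',(x-[210,110])*6,'pred at +.08',(proj(k,p+[0,0,-.0035])-[210,110])*6,'sleeve c top',(proj(k,[.6125,.129,.088])-[210,110])*6)
a=cv2.resize(im[110:210,210:300],(540,600),interpolation=cv2.INTER_CUBIC)
x0=[int(v) for v in (x-[210,110])*6]
w=vision.capture('wrist')[:,:,::-1][:250,180:330]
cv2.imwrite('pics/f.png',np.hstack([a,cv2.resize(w,(250,417)) if 0 else cv2.copyMakeBorder(cv2.resize(w,(255,425)),0,175,0,0,0)]))
E
```

```text
time_s: 23.35
position: [0.6135, 0.13, 0.2062]
tcp_rot: [[0.514, 0.858, 0.003], [0.858, -0.514, 0.0], [0.002, 0.003, -1.0]]
force: [-0.4, 0.5, -0.8]
opening: 0.267
[0.61351508 0.12997129 0.20619453] [-0.3711759   0.45532727 -0.83025939]
pred point [395.29663779 652.00099395] pred at +.08 [404.07235385 481.78553571] sleeve c top [390.09138747 717.2284074 ]
```

View pics/f.png

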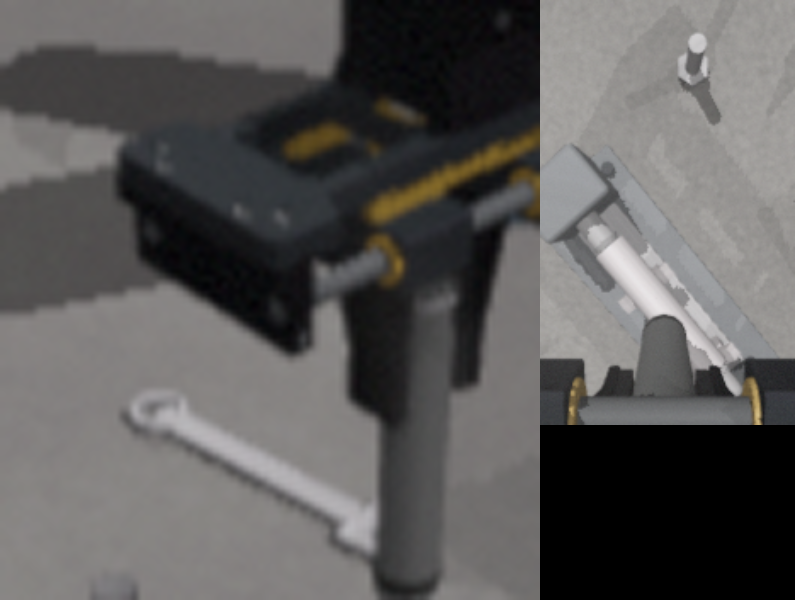

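```bash
python3 - <<'E'
from h import *
c=vision.camera_info('wrist');k=(c['intrinsics'],np.linalg.inv(c['mount']))
for x in(-.008,-.004,0,.004,.008,.012):
  print(x,'shoulder v',((proj(k,[x+.012,0,.0495])-[180,0])*1.7+[540,0]).round(1),'point',((proj(k,[x,0,.0835])-[180,0])*1.7+[540,0]).round(1))
s=cam('scene');
for dx in(0,.006,.012):
  S=bot.read_state();q=S['position']+S['tcp_rot']@[dx,0,.0495];print(dx,(proj(s,q)-[210,110])*6)
im=vision.capture('scene').astype(int)
for v in(190,196,205,207,209,211,213,215,217,219,221): print(v,im[v,266:292].sum(1)//3)
E
```

```text
-0.008 shoulder v [663.2 327.7] point [663.3 333.1]
-0.004 shoulder v [663.2 320.8] point [663.3 327. ]
0 shoulder v [663.2 313.8] point [663.3 320.9]
0.004 shoulder v [663.2 306.8] point [663.2 314.8]
0.008 shoulder v [663.2 299.8] point [663.2 308.7]
0.012 shoulder v [663.2 292.6] point [663.2 302.5]
0 [399.75330163 582.59243049]
0.006 [411.20611334 590.71193408]
0.012 [422.76659904 598.90777345]
190 [135 134 132 132 133 132 127  84  60  60  63  67  70  74  80  83  84  87
 105 115 114 115 113 115 115 115]
196 [140 160 178 176 177 177 168  93  59  61  63  66  72  76  81  82  85  86
 107 111 110 112 111 111 110 109]
205 [130 130 130 130 131 121  68  48  56  60  64  69  73  78  80  81  73  77
 113 118 118 120 118 115 111 110]
207 [129 130 130 131 133 129  91  43  26  34  42  45  52  58  53  48  61 110
 124 126 125 125 123 121 121 118]
209 [130 130 130 131 131 130 118  79  57  51  51  47  53  65  69  85 106 128
 131 131 130 128 127 128 128 129]
211 [130 129 129 131 131 132 129 120  94  76  74  74  86  96  93 125 131 130
 131 131 130 130 130 130 130 131]
213 [130 130 130 130 131 131 130 126 103  81  79  80  85  92 111 127 131 132
 132 132 132 132 132 133 134 133]
215 [130 131 131 130 129 131 132 133 128  89  82  83  87 103 127 130 130 132
 132 132 131 130 130 132 133 132]
217 [130 131 131 132 131 131 130 131 130 103  85  85 100 124 131 130 128 132
 132 131 132 131 132 132 132 131]
219 [132 132 130 130 129 130 130 131 130 123  99  98 116 130 131 132 132 131
 130 132 132 133 133 132 128 125]
221 [130 131 130 130 131 132 134 135 135 135 134 133 133 133 133 132 134 134
 133 131 131 130 131 131 125 124]
```

The scene rows put the pen point at pixel (276.7, 219.9), against a predicted (275.9, 218.7). That agrees to about 4 mm, with the point at z ≈ 0.12. The wrist view puts the shoulder within 1 px, so tilt is about 2° at most. I'll lower 9 mm, settle, check and hand in.

```bash
python3 -m jog '[[[-1,0,3],[0,0,0],1],[[-1,0,6],[0,0,0],1],[[-1,0,9],[0,0,0],1],[[-1,0,9],[0,0,0],1],[[-1,0,9],[0,0,0],1],[[-1,0,9],[0,0,0],1],[[-1,0,9],[0,0,0],1],[[-1,0,9],[0,0,0],1]]'
python3 - <<'E'
from h import *
im=vision.capture('scene').astype(int)
for v in range(217,232,2): print(v,im[v,268:290].sum(1)//3)
S=bot.read_state();print(S['position'],S['force'],S['opening'],np.abs(S['qvel']).max());s=cam('scene')
print(proj(s,S['position']-[0,0,.0835]),proj(s,[.6125,.129,.088]))
E
```

```text
time_s: 24.17
position: [0.6121, 0.1295, 0.1959]
tcp_rot: [[0.513, 0.858, 0.001], [0.858, -0.513, 0.0], [0.001, 0.0, -1.0]]
force: [0.2, -0.3, -0.2]
opening: 0.268
217 [132 132 130 131 131 129 104  82  82  83  90 104 127 129 130 131 133 132
 133 132 132 132]
219 [131 130 130 130 130 131 122  89  84  87  98 124 131 131 132 130 132 131
 132 133 132 132]
221 [130 131 130 132 134 135 133 110  90  97 116 131 134 133 135 134 133 133
 132 131 129 125]
223 [131 132 133 131 131 132 133 131 121 124 132 135 134 134 134 134 136 135
 135 134 131 125]
225 [132 133 133 132 132 131 132 131 132 133 132 133 134 134 133 134 135 133
 133 134 133 125]
227 [132 135 134 138 139 137 136 135 134 133 134 134 135 134 134 133 133 133
 133 134 133 126]
229 [173 172 175 189 190 188 183 180 176 172 170 170 168 167 164 155 151 146
 141 139 134 129]
231 [190 192 192 193 193 194 195 194 194 195 196 195 195 195 194 194 193 191
 190 189 189 186]
[0.61211623 0.12948131 0.19591797] [ 0.14400831 -0.30744443 -1.09209066] 0.26492352927849105 0.0898485326440707
[275.66634059 221.61682807] [275.01523124 229.5380679 ]
```

```bash
python3 -c "
from rig import bot
print(bot.hand_in())"
```

```text
the job is handed in; nothing more can be done
None
```

The job is done and handed in at about 24 s; no verdict was reported. The sleeve is between the centres, and the pen is held upright above its middle.

**What I did:**
- **Sleeve:** I took it from the cradle, set it on the rests, and pushed the tailstock by its post until it stalled at about 18 N. That puts the joint at about 0.066. I then let go of the post.
- **Pen:** I drew it about 150 mm out along its axis, turned it upright and moved it over the sleeve.

**Last checks:**
- The wrist picture after release showed the tailstock cone in the sleeve end. It put the sleeve centre at about (0.613, 0.129), within 2 mm of where the fixture says it should be.
- The pen grip reads 24 mm. The tool is vertical and holding still, and the only force is about the pen's weight.
- In the scene image the point is 1 to 1.5 px from where I predicted. It is about 109 mm above the bench, roughly 2 cm over the sleeve, and within a few millimetres of its middle.
- The last tilt estimate for the pen was about 2°.

**What disagreed:** the real fingertips lie about 33 to 35 mm behind the stated tool point. My first close on the sleeve therefore shut just above it, without moving it. I corrected for this in every later grasp.

**Not checked:** I did not look separately at the bystanders at the end. None of the force readings suggested contact with them.

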